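# Load the stray spool and slide the drawer tray home

### The job

The red spool standing in front of the empty bay of the drawer bank belongs in the loose drawer tray: put it in the tray's empty compartment, then slide the loaded tray, nose first, into the empty bay until its front panel is flush against the bank. Keep the tray level so that everything stays in its compartment, and leave the other things on the bench where they stand.

Things in the scene. Friction and masses are not known exactly. Their poses are not given: they have to be found in the camera images.
- tray_center (a point): Loose pale-wood drawer tray, level on the bench, 0.25-0.5 kg loaded. Point: middle of its box, 18 mm above its underside. x: from front panel to nose; y: across; z: up. Box x -80 to +80, y -32 to +32, walls 36 high, 4 thick, floor 4; nose corners bevelled 8. The walls can be gripped across (64 mm) from above, nearly anywhere along them, and the tray carried level.
- tray_panel (a point): Back face of the tray's front panel, where it meets the box: 80 mm from tray_center, 24 mm above the underside. The panel is 10 thick (away from the box), 76 wide, 48 high from the underside; it overlaps the bay's mouth and is the stop when the tray is slid in. Axes as the tray's.
- tray_tab (a point): Upright steel pull tab on the tray's front panel: 10 thick (along the tray's y), 28 long (outwards), from 4 to 38 mm above the tray's underside. Point: 16 mm out from the panel's outer face, 21 mm above the underside, 106 mm from tray_center. Can be pinched from above across its thickness. Axes as the tray's.
- tray_well (a point): Centre of the floor (top side, 4 mm above the underside) of the tray's empty compartment, the long one by the nose: 94 mm long (x), 56 wide, 28 mm from tray_center. A 4 mm divider (34 high from the underside) parts it from the loaded one, 54 long, by the front panel. Axes as the tray's.
- bay_mouth (a point): Empty bay of a fixed low wooden bank of three bays 82 mm apart; it may be the left, middle or right one. Point: on the bay's floor, mid-width, in the bank's front face. x: into the bay; y: across; z: up. Opening 69 wide, 44 high, 177 deep. Floor 8 mm above the bench, bank's top 61. With the tray home tray_center is 80 mm in and 18 mm above this point.
- bay_sill (a point): Outer end of the green floor board of the empty bay, top side, mid-width. The board is 8 thick, 66 wide and sticks out level 100 mm in front of the bank's face, to this point. The two neighbouring bays hold closed fixed drawers with fronts 10 mm and pull tabs 38 mm out of the face. Axes as the bay's.
- spool_center (a point): Stray red wooden spool, upright cylinder 30 dia x 30 high (waist 27), about 30 g, standing on the green sill in front of the empty bay. Point: its centre.
- bauble_center (a point): Blue ball 26 dia lying loose in the tray's short compartment. Point: its centre.
- limb_center (a point): Small orange doll arm, 44 long, 14 thick, lying loose in the tray's short compartment. Point: its middle.
- paste_pot_mid (a point): Small white paste pot with yellow lid, 28 dia x 45 mm, a bystander standing on the bench. Point: its centre, half-way up; z axis up.
- paint_tin_mid (a point): Small blue tin, 28 dia x 40 mm, a bystander standing on the bench. Point: its centre, half-way up; z axis up.
- mug_mid (a point): Blue ceramic cup, 72 dia x 80 mm, a bystander standing on the bench. Point: its centre, half-way up; z axis up.
- glue_bottle_mid (a point): White glue bottle with orange cap, 52 dia x 140 mm, a bystander standing on the bench. Point: its centre, half-way up; z axis up.
- bead_jar_mid (a point): Amber jar with steel lid, 64 dia x 90 mm, a bystander standing on the bench. Point: its centre, half-way up; z axis up.
- carton_mid (a point): Cardboard box 90 x 70 x 50 mm, a bystander standing on the bench. Point: its centre, half-way up; z axis up.
- brass_weight_mid (a point): Brass cylinder weight, 28 dia x 34 mm, a bystander standing on the bench. Point: its centre, half-way up; z axis up.
- flat_brush: Flat brush lying on the bench behind the drawer bank, a bystander. Origin: on the bench under it; x along it.

How it is judged:
By the outcome, as a careful person would: the job done as asked, in the order asked, and still so for the second after the job is handed in, with the robot touching nothing.
It also fails if it takes over 64 s, if anything falls off the work surface, if the arm or the gripper's body presses on something with over 40 N, if the wrist force passes 120 N, or if a joint passes its speed limit or range.

### The arm

A 6-joint arm with a two-finger parallel gripper is mounted at the origin on the work surface. World frame = base frame: x ahead of the robot, y to its left, z up, the work surface at z = 0. Lengths are in m, angles in rad, forces in N, time in s.
With the tool pointing down it reaches from about 0.325 to 0.9 m from the base axis. Payload 3.5 kg.
Tool frame: the origin (TCP) lies at the centre of the arm's flange, where the gripper is bolted on; the fingertips stand 173 mm ahead of it and the grasp point (between the pads) lies 155 mm ahead of it; z points along the fingers, y is the direction in which the jaws open and shut (so a half turn about z gives the same grasp; the last joint's range is limited). The gripper opens to 85 mm and grips with 20 to 120 N. Pads are 22 mm wide; open, the fingers measure 114 mm over their backs; the gripper's body (76 mm by 85 mm) begins 54 mm behind the grasp point. The pads swing forward as they close: fully open they stand 13 mm farther back than shut.
Start: joints at [-1.267, 0.276, -0.026, 1.268, 0, 1.467], TCP at [0.247, -0.574, 0.405] pointing down, gripper open.
Joint ranges: [-3.12, 3.12], [-0.85, 1.88], [-1.08, 1.24], [-1.95, 2.15], [-1.57, 1.53], [-3.14, 3.14]. Speed limits (rad/s): [2.57, 2.57, 3.14, 3.14, 3.14, 3.14].

### API

Orientations are given as a unit quaternion [x, y, z, w].
In Python, from plant import bot gives the robot as it stands.
- The arm moves only by the shell command python3 -m jog 'ROWS' [FORCE]. ROWS is JSON, a list of rows, each a list of 3 entries, a list of its own where there are three numbers: the turn, a rotation vector about the world's x, y, z in units of 0.12 rad (1.0 is 0.12 rad), then the shift along the world's x, y, z in units of 30 mm (1.0 is 30 mm), then the opening, from -1 (shut) to 1 (fully open). A call has exactly 10 rows; each row shifts and turns the pose as measured when the row begins; what a row does not reach is not made up. A row lasts 1/10 s, in which the tool goes at most 50 mm and 8.59 degrees, less where a joint would pass 70% of its speed; a pose out of reach is approached as far as the arm can. A call with a number of a shift or a turn outside -1 to 1 is refused whole. A call with a gripper value outside its range is refused whole. The fingers move at their own pace and stop on an object; FORCE is the grip in N (left out, the last holds). Time passes only in rows, so rows that do not move let the fingers close, or fill a call up. It gives the time, the measured TCP pose, the force and the opening at its end, in the units of the state.
- bot.state(): the state, without advancing time (a new reading comes with each control period).
- bot.read_camera(name): name is "scene" or "top" or "wrist"; returns the picture (420x560x3 uint8, red, green, blue); there is no depth.
- bot.camera_info(name): a dict with "fx", "fy", "cx", "cy" (pixels), "R" (3x3) and "t" (3): a world point X has camera coordinates R X + t. Camera axes: x right, y down, z forward; pixel columns grow to the right and rows downward; lengths in m; the calibration is good to about 2 mm. The wrist camera is an equidistant fisheye: a pixel r from the principal point sees the ray r / f radians off the axis. A picture is of the moment at which its call begins: read the wrist's pose just before it. camera_info takes no time and is no camera call; for the wrist camera it gives the pose at the moment of the call.
- bot.finish_job(): hands the job in, once; it reports no verdict.
The state is a dict: "clock": time; "qpos": joint angles; "dq": joint speeds; "joint_efforts": joint torques, N m; "eef_pos": TCP position; "eef_rot": TCP orientation; "wrist_force": force on the tool from outside, world axes, zero at the start; "moment": the same for the moment, N m; "finger_gap": opening from 0.0 (shut) to 1.0 (fully open).
Only numpy, scipy, OpenCV 4.12 (cv2) and the standard library are available. Lean on these libraries where they do the work, as an engineer would, in place of code of your own. Each camera call takes 0.05 s, during which the arm holds its last target. There are 200 camera calls.

## Working session

There is one attempt and no reset: what is moved stays moved. The work goes in short steps, Python scripts to look and compute and a shell command to move; the robot and the scene stay as the last step left them, time stands still between calls to the robot, and variables do not carry over. Pictures are saved under pics/ and viewed, about 8 in all and at most 12, crops included, and the job is handed in when it is done.

```bash
mkdir -p pics; ls; python3 - <<'E'
from plant import bot
import cv2,numpy as np
s=bot.state();print(s['clock'],s['eef_pos'],s['eef_rot'],s['finger_gap'])
for n in ['scene','top','wrist']:
    i=bot.camera_info(n);print(n,i)
    im=bot.read_camera(n);cv2.imwrite(f'pics/{n}0.png',im[:,:,::-1])
E
```

```text
pics
0.0 [ 0.24718209 -0.57359842  0.40352738] [ 9.79382376e-01  2.02012078e-01 -1.13252663e-04 -1.12670961e-03] 1.000459749048514
scene {'fx': 523.1497220106154, 'fy': 523.1497220106154, 'cx': 281.90699150338867, 'cy': 207.32129755816396, 'R': array([[ 0.75562283,  0.65500592, -0.00117604],
       [ 0.35433108, -0.41026941, -0.84031452],
       [-0.55089348,  0.63454413, -0.54209789]]), 't': array([-0.40516038, -0.14979164,  1.79831066])}
top {'fx': 437.85317577621515, 'fy': 437.85317577621515, 'cx': 283.11481019595743, 'cy': 214.278817151496, 'R': array([[ 0.02922321, -0.99957036,  0.00225624],
       [-0.99216494, -0.02928086, -0.1214552 ],
       [ 0.12146908,  0.00131075, -0.99259435]]), 't': array([-0.06359312,  0.57775511,  1.15411062])}
wrist {'fx': 325.19226210127806, 'fy': 325.19226210127806, 'cx': 280.11200017731585, 'cy': 206.27735124757675, 'R': array([[ 0.39552742, -0.91845025, -0.00268499],
       [-0.88188357, -0.38059358,  0.27826227],
       [-0.25659194, -0.1076925 , -0.96050138]]), 't': array([-0.62417828, -0.03697555,  0.37896144])}
```

View pics/top0.png

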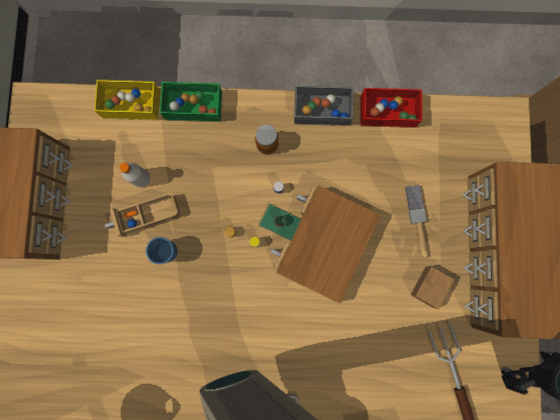

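View pics/scene0.png

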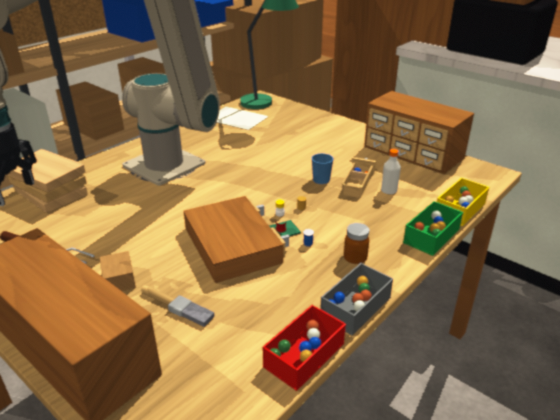

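Top view: tray about (145,213) with the panel/tab on its left end, green sill about (280,222), bank about (328,245), and pots around the sill. The scene view shows the red spool at about (282,228). I'll enlarge the region and mark it up.

```bash
cat > h.py <<'E'
from plant import bot
import cv2,numpy as np
def ray(i,u,v,fish=False):
    x=(u-i['cx'])/i['fx'];y=(v-i['cy'])/i['fy']
    if fish:
        r=np.hypot(x,y);d=np.array([x*np.sinc(r/np.pi),y*np.sinc(r/np.pi),np.cos(r)])
    else: d=np.array([x,y,1.])
    R=i['R'];return -R.T@i['t'],R.T@d
def onz(i,u,v,z,fish=False):
    c,d=ray(i,u,v,fish);return c+d*(z-c[2])/d[2]
def tri(rs):
    A=0;b=0
    for c,d in rs:
        d=d/np.linalg.norm(d);P=np.eye(3)-np.outer(d,d);A=A+P;b=b+P@c
    return np.linalg.solve(A,b)
E
python3 - <<'E'
import cv2,numpy as np
a=cv2.imread('pics/top0.png')
c=cv2.resize(a[150:310,90:390],None,fx=2.6,fy=2.6,interpolation=cv2.INTER_CUBIC)
cv2.imwrite('pics/c1.png',c);print(c.shape)
b=cv2.imread('pics/scene0.png')
from h import *
I={n:bot.camera_info(n) for n in('top','scene')}
def blob(im,lo,hi,box,n=3):
    h=cv2.cvtColor(im,cv2.COLOR_BGR2HSV);m=cv2.inRange(h,lo,hi);M=m*0;x0,y0,x1,y1=box;M[y0:y1,x0:x1]=m[y0:y1,x0:x1]
    k,l,s,c=cv2.connectedComponentsWithStats(M)
    o=np.argsort(-s[1:,4])[:n]+1
    return [(s[j].tolist(),c[j].round(1).tolist()) for j in o]
print('red top',blob(a,(0,130,40),(6,255,255),(250,190,310,260)))
print('red scene',blob(b,(0,150,40),(6,255,255),(250,200,320,260)))
print('green top',blob(a,(60,80,20),(95,255,255),(240,190,320,260),1))
print('green scene',blob(b,(60,80,20),(95,255,255),(250,200,320,260),1))
print('tray pts',[onz(I['top'],u,v,.036).round(3) for u,v in((114,212),(174,197),(180,215),(121,234))])
E
```

```text
(416, 780, 3)
red top [([281, 225, 2, 1, 2], [281.5, 225.0]), ([277, 225, 1, 1, 1], [277.0, 225.0]), ([279, 226, 1, 1, 1], [279.0, 226.0])]
red scene [([276, 224, 9, 8, 57], [280.4, 227.5])]
green top [([260, 205, 41, 35, 728], [279.8, 221.7])]
green scene [([281, 221, 19, 14, 140], [290.4, 228.7])]
tray pts [array([0.572, 0.412, 0.036]), array([0.618, 0.252, 0.036]), array([0.569, 0.233, 0.036]), array([0.513, 0.389, 0.036])]
```

View pics/c1.png

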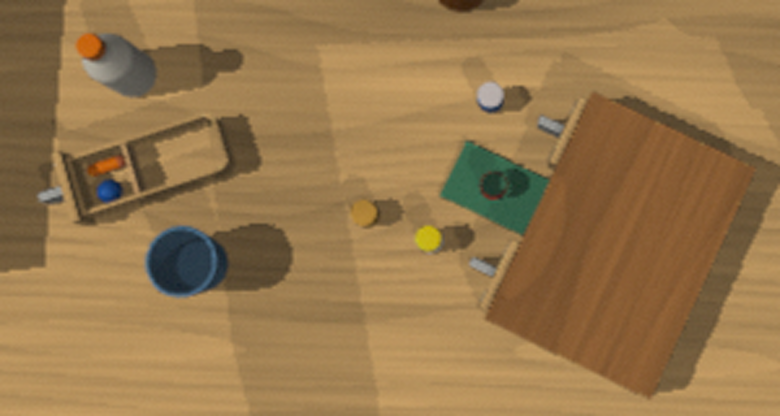

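The crop shows this clearly. Tray box corners are about (65,155), (215,120), (228,165) and (80,218), and the ball and limb are in the short compartment. The sill has the dark spool at (497,183). The bank face runs (583,98) to (487,318), with the brass weight, paste pot and paint tin near the sill.

```bash
python3 - <<'E'
from h import *
T=bot.camera_info('top');S=bot.camera_info('scene')
p=lambda u,v,z:onz(T,u/2.6+90-.3,v/2.6+150-.3,z)
f=[p(593,95,.061),p(487,318,.061)];d=f[1]-f[0];print('face',np.round(f,4),np.degrees(np.arctan2(-d[0],d[1]))) 
sl=np.array([p(467,140,.008),p(443,196,.008),p(550,178,.008),p(524,236,.008)]);print('sill',sl.round(4),'end',((sl[0]+sl[1])/2).round(4))
ax=(sl[2]+sl[3]-sl[0]-sl[1])/2;print('sill ax',ax.round(3),np.degrees(np.arctan2(ax[1],ax[0])))
print('spool ray tri',tri([ray(T,496/2.6+89.7,185/2.6+149.7),ray(S,280.4,227.5)]).round(4),'plane',p(497,183,.03).round(4))
print('pots',p(490,96,.04).round(3),p(429,238,.045).round(3),p(364,213,.034).round(3),'mug',p(186,262,.08).round(3),'bottle',p(90,46,.14).round(3))
tr=np.array([p(212,118,.036),p(228,163,.036),p(132,145,.034),p(147,190,.034)])
t=np.array([p(64,158,.04),p(80,216,.04)])
print(tr.round(4),t.round(4))
a=(tr[0]+tr[1])/2-t.mean(0);print('trayax',a.round(3),np.degrees(np.arctan2(a[1],a[0])),'ctr',(t.mean(0)+a*.53).round(4))
i=bot.camera_info('wrist');print('wcam',(-i['R'].T@i['t']).round(3),i['R'][2].round(3))
E
```

```text
face [[ 0.6546 -0.1372  0.061 ]
 [ 0.4237 -0.0351  0.061 ]] 66.13958359001604
sill [[ 0.6117 -0.0072  0.008 ]
 [ 0.5507  0.0163  0.008 ]
 [ 0.5733 -0.0972  0.008 ]
 [ 0.5106 -0.0711  0.008 ]] end [0.5812 0.0045 0.008 ]
sill ax [-0.039 -0.089  0.   ] -113.8573063856303
spool ray tri [ 0.5641 -0.0394  0.0119] plane [ 0.5639 -0.0409  0.03  ]
pots [ 0.654 -0.031  0.04 ] [0.503 0.027 0.045] [0.528 0.096 0.034] mug [0.47  0.266 0.08 ] bottle [0.673 0.355 0.14 ]
[[0.623  0.26   0.036 ]
 [0.576  0.2404 0.036 ]
 [0.5922 0.3425 0.034 ]
 [0.5454 0.3236 0.034 ]] [[0.5757 0.4103 0.04  ]
 [0.5158 0.3892 0.04  ]]
trayax [ 0.054 -0.15  -0.004] -70.22819275506339 ctr [0.5742 0.3205 0.0379]
wcam [ 0.312 -0.547  0.373] [-0.257 -0.108 -0.96 ]
```

```bash
python3 -m jog '[[[0,0,0.1],[0.53,0.9,-0.1],0.3],[[0,0,0.1],[0.53,0.9,-0.1],0.3],[[0,0,0.1],[0.53,0.9,-0.1],0.3],[[0,0,0.1],[0.53,0.9,-0.1],0.3],[[0,0,0.1],[0.53,0.9,-0.1],0.3],[[0,0,0.1],[0.53,0.9,-0.1],0.3],[[0,0,0.1],[0.53,0.9,-0.1],0.3],[[0,0,0.1],[0.53,0.9,-0.1],0.3],[[0,0,0.1],[0.53,0.9,-0.1],0.3],[[0,0,0.1],[0.53,0.9,-0.1],0.3]]' 40
python3 -m jog '[[[0,0,0.1],[0.53,0.9,-0.1],0.3],[[0,0,0.1],[0.53,0.9,-0.1],0.3],[[0,0,0.1],[0.53,0.9,-0.1],0.3],[[0,0,0.1],[0.53,0.9,-0.1],0.3],[[0,0,0.1],[0.53,0.9,-0.1],0.3],[[0,0,0.1],[0.53,0.9,-0.1],0.3],[[0,0,0.1],[0.53,0.9,-0.1],0.3],[[0,0,0.1],[0.53,0.9,-0.1],0.3],[[0,0,0],[0,0,0],0.3],[[0,0,0],[0,0,0],0.3]]'
python3 - <<'E'
from h import *
s=bot.state();print(s['qpos'],s['eef_pos'],s['finger_gap'],s['wrist_force'])
im=bot.read_camera('wrist');cv2.imwrite('pics/w1.png',im[:,:,::-1]);i=bot.camera_info('wrist')
np.savez('w1.npz',**{k:np.array(v) for k,v in i.items()})
E
```

```text
clock: 1.15
eef_pos: [0.4077, -0.2958, 0.3692]
eef_rot: [0.966, 0.259, -0.001, -0.002]
wrist_force: [-0.8, -0.9, 0.1]
finger_gap: 0.65
clock: 2.15
eef_pos: [0.5385, -0.0661, 0.3411]
eef_rot: [0.951, 0.309, -0.003, -0.004]
wrist_force: [-0.9, 0.5, 0.1]
finger_gap: 0.652
[-0.24201999  0.17719136 -0.29080074  1.11154641  0.00359193  2.27037958] [ 0.53846728 -0.06605329  0.3411193 ] 0.6520686184608343 [-0.90278845  0.52972538  0.08498549]
```

View pics/w1.png

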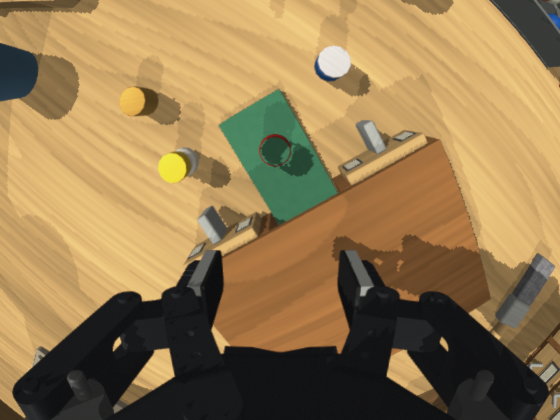

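The wrist view shows the spool's red rim centred at about (275,150). The sill runs from its outer corners (279,90) and (219,124) to the bank's mouth at about (337,192) and (281,225).

```bash
cat >> h.py <<'E'
def sill(im,i,box=None,z=.008):
    h=cv2.cvtColor(im,cv2.COLOR_BGR2HSV);m=cv2.inRange(h,(65,70,15),(95,255,255))
    k,l,s,c=cv2.connectedComponentsWithStats(m);j=1+np.argmax(s[1:,4]);m=np.uint8(l==j)
    C=max(cv2.findContours(m,0,cv2.CHAIN_APPROX_NONE)[0],key=cv2.contourArea)
    C=cv2.convexHull(C)[:,0]
    P=np.array([onz(i,u,v,z,True)[:2] for u,v in C],np.float32)
    r=cv2.minAreaRect(P*1000);return s[j],r,cv2.boxPoints(r)/1000
E
python3 - <<'E'
from h import *
i={k:v for k,v in np.load('w1.npz').items()};im=cv2.imread('pics/w1.png')
s,r,b=sill(im,i);print(s,r,b.round(4))
h=cv2.cvtColor(im,cv2.COLOR_BGR2HSV);m=cv2.inRange(h,(0,120,30),(7,255,255))|cv2.inRange(h,(172,120,30),(180,255,255))
m[:120]=0;m[180:]=0;m[:,:250]=0;m[:,310:]=0
p=np.argwhere(m)[:,::-1].astype(np.float32);(u,v),a=cv2.minEnclosingCircle(p);print(len(p),u,v,a)
T=bot.camera_info('top');S=bot.camera_info('scene')
print('tri',tri([ray(i,u,v,True),ray(S,280.4,227.5)]),onz(i,u,v,.038,True))
for z in(.03,.038,.045):
  rad=np.mean([np.linalg.norm(onz(i,u+a*np.cos(t),v+a*np.sin(t),z,True)-onz(i,u,v,z,True)) for t in np.arange(0,6,.7)]);print(z,rad)
E
```

```text
[ 220   90  117  134 7130] ((558.35107421875, -46.53984832763672), (112.37350463867188, 64.78160095214844), 66.02217864990234) [[ 0.5059 -0.0847]
 [ 0.5651 -0.111 ]
 [ 0.6108 -0.0084]
 [ 0.5516  0.018 ]]
73 274.48046875 149.6954345703125 15.70413875579834
tri [ 0.56332608 -0.0381719   0.01105109] [ 0.56592357 -0.03719986  0.038     ]
0.03 0.01362311337120639
0.038 0.013233683298957263
0.045 0.012892931985739276
```

```bash
cat >> h.py <<'E'
from scipy.spatial.transform import Rotation as Ro
def need(x,y,z,yaw):
    s=bot.state();R=Ro.from_quat(s['eef_rot']);c,n=np.cos(np.radians(yaw)),np.sin(np.radians(yaw))
    G=Ro.from_matrix(np.array([[c,n,0],[n,-c,0],[0,0,-1]]).T if 0 else np.column_stack([[c,n,0],[n,-c,0],[0,0,-1]]))
    w=(G*R.inv()).as_rotvec();p=s['eef_pos'];X=R.as_matrix()[:,0]
    print('clk',round(s['clock'],2),'pos',np.round(p,4),'yaw',np.degrees(np.arctan2(X[1],X[0])).round(2),'gap',round(s['finger_gap'],3),'F',np.round(s['wrist_force'],1))
    print('turn units',(w/.12).round(2),'shift units',((np.array([x,y,z])-p)/.03).round(2))
E
python3 -m jog '[[[-0.05,-0.06,0],[0.2,0.2,-0.45],0.3],[[0,0,0],[0.2,0.2,-0.45],0.3],[[0,0,0],[0.2,0.2,-0.45],0.3],[[0,0,0],[0.2,0.2,-0.45],0.3],[[0,0,0],[0.1,0.1,-0.45],0.3],[[0,0,0],[0,0,-0.4],0.3],[[0,0,0],[0,0,0],0.3],[[0,0,0],[0,0,0],0.3],[[0,0,0],[0,0,0],0.3],[[0,0,0],[0,0,0],0.3]]'
python3 - <<'E'
from h import *
need(.565,-.038,.187,36)
im=bot.read_camera('wrist')[:,:,::-1];i=bot.camera_info('wrist');cv2.imwrite('pics/w2.png',im)
np.savez('w2.npz',**{k:np.array(v) for k,v in i.items()})
E
```

```text
clock: 3.2
eef_pos: [0.565, -0.0415, 0.2558]
eef_rot: [0.952, 0.306, -0.002, 0.0]
wrist_force: [0.5, -0.2, 0.1]
finger_gap: 0.653
clk 3.2 pos [ 0.565  -0.0415  0.2558] yaw 35.65 gap 0.653 F [ 0.5 -0.2  0.1]
turn units [ 0.01 -0.02  0.05] shift units [-0.    0.12 -2.29]
```

View pics/w2.png

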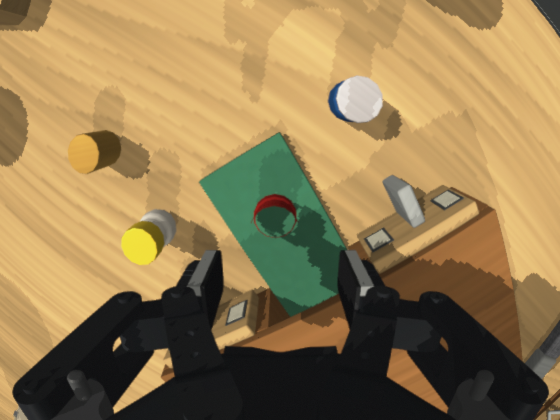

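The spool is now at about (275,215). Its red side is the near crescent at v≈195–210, and its dark top disc is centred at about (276,219).

```bash
python3 - <<'E'
from h import *
i={k:v for k,v in np.load('w2.npz').items()};im=cv2.imread('pics/w2.png')
h=cv2.cvtColor(im,cv2.COLOR_BGR2HSV);m=cv2.inRange(h,(0,100,25),(10,255,255))|cv2.inRange(h,(170,100,25),(180,255,255))
m[:185]=0;m[245:]=0;m[:,:245]=0;m[:,305:]=0
p=np.argwhere(m)[:,::-1];print(p.min(0),p.max(0))
for v in range(p[:,1].min(),p[:,1].max()+1,3): 
    q=p[p[:,1]==v,0]; print(v,q.min() if len(q) else '',q.max() if len(q) else '',len(q),end='; ')
L,Rr=p[:,0].min(),p[:,0].max();B=p[:,1].max();N=p[:,1].min()
X=lambda u,v,z:onz(i,u,v,z,True)
u=(L+Rr)/2
print('\ntop far',X(u,B+.5,.038).round(4),'base near',X(u,N-.5,.008).round(4))
vl=p[p[:,0]==L,1].mean();vr=p[p[:,0]==Rr,1].mean();print(vl,vr,X(L-.5,vl,.038).round(4),X(Rr+.5,vr,.038).round(4))
s,r,b=sill(im,i);print(s,r,b.round(4))
# height: two wrist views of paste: sill outer corners
j={k:v for k,v in np.load('w1.npz').items()}
print('cams',(-i['R'].T@i['t']).round(3),(-j['R'].T@j['t']).round(3))
E
```

```text
[254 194] [296 222]
194 273 275 3; 197 264 285 22; 200 260 289 30; 203 258 291 34; 206 256 293 33; 209 255 295 16; 212 254 295 8; 215 254 295 4; 218 254 254 1; 221 254 254 1; 
top far [ 0.5672 -0.0365  0.038 ] base near [ 0.5756 -0.03    0.008 ]
216.5 220.0 [ 0.5628 -0.0237  0.038 ] [ 0.5761 -0.0462  0.038 ]
[  200   133   146   183 12546] ((555.767578125, -53.227622985839844), (128.31918334960938, 64.9699935913086), 65.8382797241211) [[ 0.4999 -0.0985]
 [ 0.5591 -0.1251]
 [ 0.6117 -0.008 ]
 [ 0.5524  0.0186]]
cams [ 0.622 -0.001  0.225] [ 0.595 -0.025  0.31 ]
```

```bash
python3 - <<'E'
from h import *
im=cv2.imread('pics/w2.png')
c=im[175:255,225:325];c=cv2.convertScaleAbs(cv2.resize(c,None,fx=7,fy=7,interpolation=cv2.INTER_CUBIC),alpha=2)
for k in range(0,100,10): cv2.putText(c,str(225+k),(k*7,10),0,.35,(255,255,255),1);cv2.line(c,(k*7,0),(k*7,560),(90,90,90),1)
for k in range(0,80,10): cv2.putText(c,str(175+k),(0,k*7+10),0,.35,(255,255,255),1);cv2.line(c,(0,k*7),(700,k*7),(90,90,90),1)
cv2.imwrite('pics/c2.png',c)
i={k:v for k,v in np.load('w2.npz').items()}
def pr(P):
    q=i['R']@P+i['t'];t=np.arctan2(np.hypot(q[0],q[1]),q[2]);a=np.arctan2(q[1],q[0]);return (i['cx']+i['fx']*t*np.cos(a)).round(1),(i['cy']+i['fy']*t*np.sin(a)).round(1)
for P in [(.565,-.038,.008),(.565,-.038,.038)]: print(pr(np.array(P)))
E
```

```text
(np.float64(275.6), np.float64(212.0))
(np.float64(274.9), np.float64(226.6))
```

View pics/c2.png

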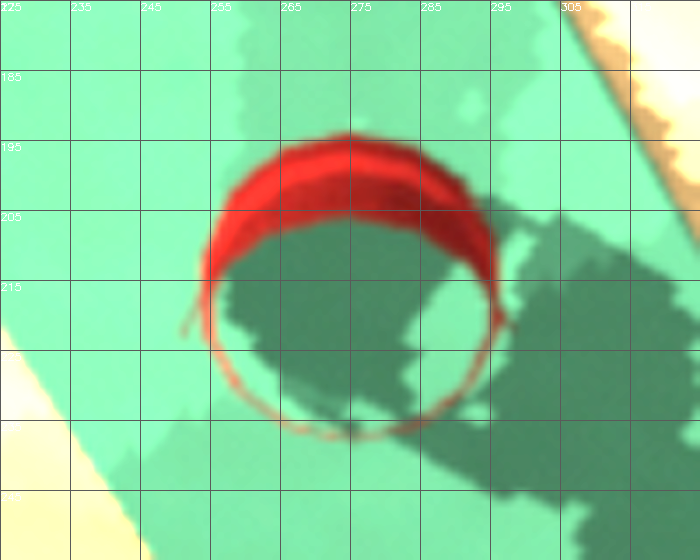

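The zoom shows the spool's base circle spanning u 254–296, v 194–237, so its centre is about (275,215.5). The top cap isn't drawn. Casting that point at the sill height gives the position.

```bash
python3 - <<'E'
from h import *
i={k:v for k,v in np.load('w2.npz').items()}
P=onz(i,275,215.3,.008,True);print(P);need(P[0],P[1],.187,36)
E
```

```text
[ 0.56278799 -0.03905985  0.008     ]
clk 3.25 pos [ 0.5651 -0.0416  0.2559] yaw 35.65 gap 0.654 F [ 0.1 -0.7 -0.9]
turn units [ 0.01 -0.02  0.05] shift units [-0.08  0.08 -2.3 ]
```

```bash
python3 -m jog '[[[0,0,0],[-0.08,0.08,-0.55],0.3],[[0,0,0],[0,0,-0.55],0.3],[[0,0,0],[0,0,-0.55],0.3],[[0,0,0],[0,0,-0.5],0.3],[[0,0,0],[0,0,-0.05],0.3],[[0,0,0],[0,0,0],-0.1],[[0,0,0],[0,0,0],-0.6],[[0,0,0],[0,0,0],-0.8],[[0,0,0],[0,0,0],-0.8],[[0,0,0],[0,0,0],-0.8]]' 30
python3 - <<'E'
from h import *
need(.563,-.039,.189,36)
im=bot.read_camera('wrist')[:,:,::-1];cv2.imwrite('pics/w3.png',im)
E
```

```text
clock: 4.25
eef_pos: [0.5668, -0.0404, 0.1967]
eef_rot: [0.952, 0.306, 0.006, 0.004]
wrist_force: [-0.1, -0.4, 0.9]
finger_gap: 0.334
clk 4.25 pos [ 0.5668 -0.0404  0.1967] yaw 35.6 gap 0.334 F [-0.1 -0.4  0.9]
turn units [0.04 0.11 0.06] shift units [-0.13  0.05 -0.26]
```

View pics/w3.png

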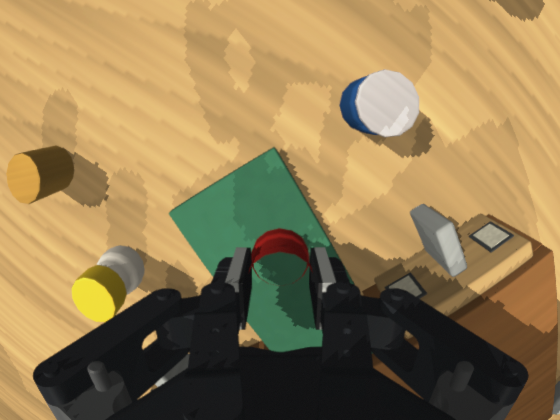

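The jaws have closed on the spool at about (280,250), with a gap of roughly 28 mm. I'll lift it and carry it towards the tray.

```bash
python3 -m jog '[[[0,0,0],[0,0,0],-0.8],[[0,0,0],[0,0,0.7],-0.8],[[0,0.1,0],[0,0,1],-0.8],[[0,0,0],[0,0,1],-0.8],[[0,0,0],[0,0.5,0.5],-0.8],[[0,0,0],[0.05,1,0],-0.8],[[0,0,0],[0.05,1,0],-0.8],[[0,0,0],[0.05,1,0],-0.8],[[0,0,0],[0.05,0.5,0],-0.8],[[0,0,0],[0,0,0],-0.8]]' 30
python3 - <<'E'
from h import *
need(.583,.294,.29,36);print(bot.state()['qpos'])
im=bot.read_camera('wrist')[:,:,::-1];i=bot.camera_info('wrist');cv2.imwrite('pics/w4.png',im)
np.savez('w4.npz',**{k:np.array(v) for k,v in i.items()})
E
```

```text
clock: 5.3
eef_pos: [0.5722, 0.0827, 0.2972]
eef_rot: [0.953, 0.304, 0.0, 0.003]
wrist_force: [0.5, 0.0, -1.0]
finger_gap: 0.33
clk 5.3 pos [0.5722 0.0827 0.2972] yaw 35.42 gap 0.33 F [ 0.5  0.  -1. ]
turn units [0.04 0.02 0.08] shift units [ 0.36  7.04 -0.24]
[ 0.03266488  0.27124636 -0.27124176  1.02601361 -0.00464341  2.55604948]
```

View pics/w4.png

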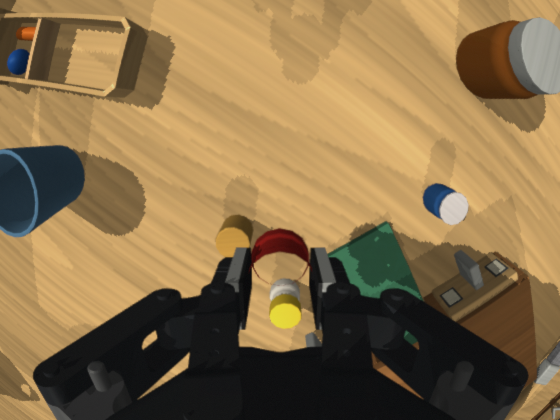

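The spool is held at about (280,250), and the tray's nose end is visible at upper left (125,20)–(110,95). Moving closer.

```bash
python3 -m jog '[[[0,0,0],[0,0.8,0],-0.8],[[0,0,0],[0,0.8,0],-0.8],[[0,0,0],[0,0.8,0],-0.8],[[0,0,0],[0,0.8,0],-0.8],[[0,0,0],[0,0.8,0],-0.8],[[0,0,0],[0,0.8,0],-0.8],[[0,0,0],[0,0.8,0],-0.8],[[0,0,0],[0,0.4,0],-0.8],[[0,0,0],[0,0,0],-0.8],[[0,0,0],[0,0,0],-0.8]]'
python3 - <<'E'
from h import *
need(.583,.294,.29,36)
im=bot.read_camera('wrist')[:,:,::-1];i=bot.camera_info('wrist');cv2.imwrite('pics/w5.png',im)
np.savez('w5.npz',**{k:np.array(v) for k,v in i.items()})
E
```

```text
clock: 6.35
eef_pos: [0.574, 0.2545, 0.2941]
eef_rot: [0.955, 0.296, -0.004, 0.007]
wrist_force: [-0.3, 0.3, -1.1]
finger_gap: 0.329
clk 6.35 pos [0.574  0.2545 0.2941] yaw 34.45 gap 0.329 F [-0.3  0.3 -1.1]
turn units [ 0.13 -0.02  0.22] shift units [ 0.3   1.32 -0.14]
```

View pics/w5.png

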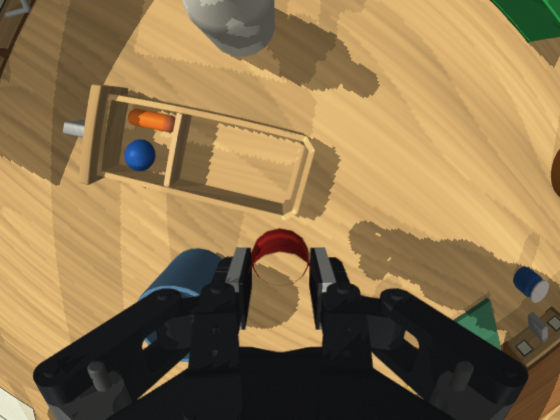

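The tray is fully in view. The panel's top runs (94,86)–(84,182), the nose corners are about (313,140) and (297,215), the divider runs (180,112)–(167,185), and the ball and limb are in the short compartment.

```bash
python3 - <<'E'
from h import *
i={k:v for k,v in np.load('w5.npz').items()};T=bot.camera_info('top')
X=lambda u,v,z:onz(i,u,v,z,True)[:2].round(4)
for n,u,v,z in [('upA',130,97,.036),('upB',285,127,.036),('noseU',314,145,.036),('noseL',300,212,.036),('loB',280,215,.036),('loA',110,180,.036),('panU',101,86,.048),('panL',90,183,.048),('divU',180,113,.034),('divL',168,185,.034)]: print(n,X(u,v,z))
def ln(a,b,z,n=9):
    return X(*a,z),X(*b,z)
U=ln((130,97),(285,127),.036);L=ln((110,180),(280,215),.036)
d=U[1]-U[0];e=L[1]-L[0];print('angles',np.degrees(np.arctan2(d[1],d[0])),np.degrees(np.arctan2(e[1],e[0])))
d=d/np.hypot(*d);nrm=np.array([-d[1],d[0]]);print('width',(U[0]-L[0])@nrm)
# height from top+wrist: nose corners
for (a,b),(u,v) in [((314,145),(212/2.6+89.7,118/2.6+149.7)),((298,214),(228/2.6+89.7,166/2.6+149.7)),((101,86),(64/2.6+89.7,155/2.6+149.7))]: print(tri([ray(i,a,b,True),ray(T,u,v)]).round(4))
E
```

```text
upA [0.5838 0.3902]
upB [0.6257 0.2819]
noseU [0.6269 0.2582]
noseL [0.5813 0.2379]
loB [0.5712 0.2487]
loA [0.5199 0.3738]
panU [0.5816 0.4106]
panL [0.5138 0.3839]
divU [0.5933 0.3502]
divL [0.5428 0.3306]
angles -68.84913034021933 -67.70284212321282
width 0.06551281333303204
[0.6249 0.2591 0.0363]
[0.5758 0.2392 0.0325]
[0.5795 0.4119 0.0416]
```

```bash
python3 -m jog '[[[0.13,0,0],[0.2,0.45,0],-0.8],[[0,0,0],[0.2,0.45,0],-0.8],[[0,0,0],[0.1,0.42,-0.3],-0.8],[[0,0,0],[0,0,-0.6],-0.8],[[0,0,0],[0,0,-0.6],-0.8],[[0,0,0],[0,0,-0.6],-0.8],[[0,0,0],[0,0,-0.6],-0.8],[[0,0,0],[0,0,-0.3],-0.8],[[0,0,0],[0,0,0],-0.8],[[0,0,0],[0,0,0],-0.8]]'
python3 - <<'E'
from h import *
need(.589,.294,.1935,34.5)
E
```

```text
clock: 7.4
eef_pos: [0.5929, 0.3005, 0.1983]
eef_rot: [0.955, 0.296, 0.001, -0.002]
wrist_force: [-0.2, 0.1, 0.1]
finger_gap: 0.33
clk 7.4 pos [0.5929 0.3005 0.1983] yaw 34.42 gap 0.33 F [-0.2  0.1  0.1]
turn units [-0.03  0.    0.01] shift units [-0.13 -0.22 -0.16]
```

```bash
python3 -m jog '[[[0,0,0],[-0.13,-0.22,-0.08],-0.8],[[0,0,0],[0,0,-0.07],-0.8],[[0,0,0],[0,0,0],-0.8],[[0,0,0],[0,0,0],-0.2],[[0,0,0],[0,0,0],-0.05],[[0,0,0],[0,0,0],-0.05],[[0,0,0],[0,0,0.3],-0.05],[[0,0,0],[0,0,0.8],-0.05],[[0,0,0],[0,0,0.9],-0.05],[[0,0,0],[0,0,0.8],-0.05]]'
python3 - <<'E'
from h import *
need(.589,.294,.28,34.5)
im=bot.read_camera('wrist')[:,:,::-1];i=bot.camera_info('wrist');cv2.imwrite('pics/w6.png',im)
np.savez('w6.npz',**{k:np.array(v) for k,v in i.items()})
E
```

```text
clock: 8.4
eef_pos: [0.5883, 0.2931, 0.2812]
eef_rot: [0.955, 0.296, -0.0, -0.002]
wrist_force: [1.7, 0.4, 0.5]
finger_gap: 0.474
clk 8.4 pos [0.5883 0.2931 0.2812] yaw 34.39 gap 0.474 F [1.7 0.4 0.5]
turn units [-0.02 -0.01  0.02] shift units [ 0.02  0.03 -0.04]
```

View pics/w6.png

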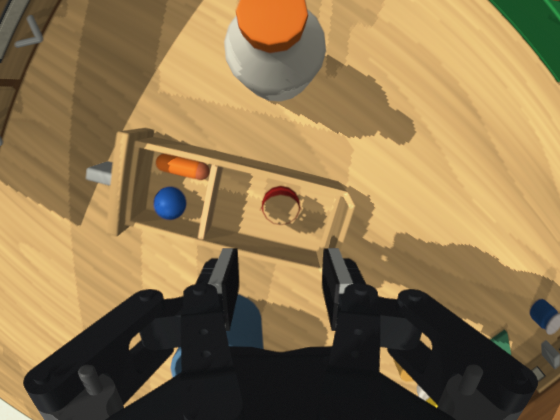

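The spool stands upright in the empty compartment at about (280,206), with the ball and limb in theirs. Next I'll refine the tray's pose, check clearance to the bottle, and work out the wall grasp 45 mm towards the panel.

```bash
python3 - <<'E'
from h import *
i={k:v for k,v in np.load('w6.npz').items()}
X=lambda u,v,z:onz(i,u,v,z,True)[:2]
pan=[X(128,132,.048),X(119,233,.048)];nose=[X(354,197,.036),X(326,262,.036)];dv=[X(216,166,.034),X(204,238,.034)]
for n,(p,q),x in(('pan',pan,-.085),('nose',nose,.08),('div',dv,-.02)):
    d=p-q;g=np.degrees(np.arctan2(d[1],d[0]));a=np.radians(-68.7);m=(p+q)/2-x*np.array([np.cos(a),np.sin(a)]);print(n,np.linalg.norm(d).round(4),'axis',(g-90).round(1),'ctr',m.round(4))
print('cap',X(272,8,.14))
need(.559,.3634,.28,111.3)
E
```

```text
pan 0.0752 axis -68.0 ctr [0.5801 0.3226]
nose 0.0534 axis -75.2 ctr [0.5769 0.3269]
div 0.0551 axis -68.2 ctr [0.5766 0.3226]
cap [0.67936494 0.35833576]
clk 8.45 pos [0.5899 0.2938 0.2862] yaw 34.4 gap 0.471 F [1.3 0.3 2.4]
turn units [-7.000e-02  1.000e-02  1.118e+01] shift units [-1.03  2.32 -0.21]
```

```bash
python3 -m jog '[[[0,0,1],[-0.1,0.25,0],0.2],[[0,0,1],[-0.1,0.25,0],0.5],[[0,0,1],[-0.1,0.25,0],0.9],[[0,0,1],[-0.1,0.25,0],1],[[0,0,1],[-0.1,0.25,0],1],[[0,0,1],[-0.1,0.25,0],1],[[0,0,1],[-0.1,0.25,0],1],[[0,0,1],[-0.1,0.25,0],1],[[0,0,1],[-0.1,0.25,0],1],[[0,0,1],[-0.1,0.15,0],1]]'
python3 -m jog '[[[0,0,1],[0,0,0],1],[[0,0,0.2],[0,0,0],1],[[0,0,0],[0,0,0],1],[[0,0,0],[0,0,0],1],[[0,0,0],[0,0,0],1],[[0,0,0],[0,0,0],1],[[0,0,0],[0,0,0],1],[[0,0,0],[0,0,0],1],[[0,0,0],[0,0,0],1],[[0,0,0],[0,0,0],1]]'
python3 - <<'E'
from h import *
need(.5605,.3643,.19,111.7)
E
```

```text
clock: 9.45
eef_pos: [0.5616, 0.3691, 0.2967]
eef_rot: [0.603, 0.798, 0.009, -0.005]
wrist_force: [0.0, -0.2, -0.9]
finger_gap: 0.998
clock: 10.45
eef_pos: [0.5615, 0.3696, 0.2984]
eef_rot: [0.543, 0.84, 0.01, -0.006]
wrist_force: [0.7, -0.4, -0.4]
finger_gap: 1.004
clk 10.45 pos [0.5615 0.3696 0.2984] yaw 114.19 gap 1.004 F [ 0.7 -0.4 -0.4]
turn units [-0.19  0.01 -0.36] shift units [-0.03 -0.18 -3.61]
```

```bash
python3 -m jog '[[[-0.19,0.01,-0.36],[0,-0.15,-0.2],1],[[0,0,0],[0,0,-0.7],1],[[0,0,0],[0,0,-0.7],1],[[0,0,0],[0,0,-0.7],1],[[0,0,0],[0,0,-0.6],1],[[0,0,0],[0,0,-0.4],1],[[0,0,0],[0,0,0],1],[[0,0,0],[0,0,0],1],[[0,0,0],[0,0,0],1],[[0,0,0],[0,0,0],1]]'
python3 - <<'E'
from h import *
need(.5605,.3643,.185,111.7)
im=bot.read_camera('wrist')[:,:,::-1];i=bot.camera_info('wrist');cv2.imwrite('pics/w7.png',im)
np.savez('w7.npz',**{k:np.array(v) for k,v in i.items()})
E
```

```text
clock: 11.45
eef_pos: [0.5632, 0.3658, 0.1999]
eef_rot: [0.562, 0.827, 0.003, 0.002]
wrist_force: [-0.1, 0.2, 0.4]
finger_gap: 0.998
clk 11.45 pos [0.5632 0.3658 0.1999] yaw 111.58 gap 0.998 F [-0.1  0.2  0.4]
turn units [-0.02  0.06  0.02] shift units [-0.09 -0.05 -0.5 ]
```

Now descend and close on the walls.

```bash
python3 -m jog '[[[0,0.06,0],[-0.09,-0.05,-0.2],1],[[0,0,0],[0,0,-0.2],1],[[0,0,0],[0,0,-0.1],1],[[0,0,0],[0,0,0],1],[[0,0,0],[0,0,0],0.7],[[0,0,0],[0,0,0],0.6],[[0,0,0],[0,0,0],0.5],[[0,0,0],[0,0,0],0.3],[[0,0,0],[0,0,0],0.3],[[0,0,0],[0,0,0],0.3]]' 50
python3 - <<'E'
from h import *
need(.5605,.3643,.185,111.7)
E
```

```text
clock: 12.5
eef_pos: [0.5608, 0.3645, 0.1857]
eef_rot: [0.562, 0.827, 0.002, -0.0]
wrist_force: [0.6, 0.8, -0.1]
finger_gap: 0.744
clk 12.5 pos [0.5608 0.3645 0.1857] yaw 111.57 gap 0.744 F [ 0.6  0.8 -0.1]
turn units [-0.03  0.01  0.02] shift units [-0.01 -0.01 -0.02]
```

```bash
python3 -m jog '[[[0,0,0],[0,0,0.1],0.3],[[0,0,0],[0,0,0.2],0.3],[[0,0,0],[0,0,0.3],0.3],[[0,0,0],[0,0,0.4],0.3],[[0,0,0],[0,0,0.4],0.3],[[0,0,0],[0,0,0.4],0.3],[[0,0,0],[0,0,0.4],0.3],[[0,0,0],[0,0,0.3],0.3],[[0,0,0],[0,0,0.1],0.3],[[0,0,0],[0,0,0],0.3]]' 70
python3 - <<'E'
from h import *
need(.598,.0415,.26,65.9);print(bot.state()['moment'])
im=bot.read_camera('wrist')[:,:,::-1];cv2.imwrite('pics/w8.png',im)
E
```

```text
clock: 13.5
eef_pos: [0.5599, 0.3641, 0.2704]
eef_rot: [0.562, 0.827, 0.002, -0.001]
wrist_force: [0.2, -0.5, -3.0]
finger_gap: 0.733
clk 13.5 pos [0.5599 0.3641 0.2704] yaw 111.59 gap 0.733 F [ 0.2 -0.5 -3. ]
turn units [-0.03  0.02 -6.64] shift units [  1.27 -10.75  -0.35]
[0.04511259 0.00165025 0.0542404 ]
```

Lifted, carrying about 3 N, and level. Carrying it to the sill with the turn blended in.

```bash
python3 -m jog '[[[0,0,-0.2],[0.03,-0.3,0],0.3],[[0,0,-0.37],[0.07,-0.6,0],0.3],[[0,0,-0.37],[0.07,-0.6,0],0.3],[[0,0,-0.37],[0.07,-0.6,0],0.3],[[0,0,-0.37],[0.07,-0.6,0],0.3],[[0,0,-0.37],[0.07,-0.6,0],0.3],[[0,0,-0.37],[0.07,-0.6,0],0.3],[[0,0,-0.37],[0.07,-0.6,0],0.3],[[0,0,-0.37],[0.07,-0.6,0],0.3],[[0,0,-0.37],[0.07,-0.6,0],0.3]]'
python3 -m jog '[[[0,0,-0.37],[0.07,-0.6,0],0.3],[[0,0,-0.37],[0.07,-0.6,0],0.3],[[0,0,-0.37],[0.07,-0.6,0],0.3],[[0,0,-0.37],[0.07,-0.6,0],0.3],[[0,0,-0.37],[0.07,-0.6,0],0.3],[[0,0,-0.37],[0.07,-0.5,0],0.3],[[0,0,-0.37],[0.07,-0.3,0],0.3],[[0,0,-0.2],[0.07,-0.2,0],0.3],[[0,0,-0.1],[0,0,0],0.3],[[0,0,0],[0,0,0],0.3]]'
python3 - <<'E'
from h import *
need(.598,.0415,.20,65.9)
E
```

```text
clock: 14.55
eef_pos: [0.5778, 0.1743, 0.2656]
eef_rot: [0.738, 0.675, -0.003, -0.002]
wrist_force: [-0.0, 0.0, -3.5]
finger_gap: 0.73
clock: 15.55
eef_pos: [0.5909, 0.0328, 0.264]
eef_rot: [0.856, 0.517, -0.005, -0.003]
wrist_force: [-0.3, -0.4, -2.7]
finger_gap: 0.733
clk 15.55 pos [0.5909 0.0328 0.264 ] yaw 62.21 gap 0.733 F [-0.3 -0.4 -2.7]
turn units [ 0.01 -0.1   0.54] shift units [ 0.24  0.29 -2.13]
```

```bash
python3 -m jog '[[[0,-0.1,0.3],[0.15,0.2,0],0.3],[[0,0,0.24],[0.09,0.1,-0.2],0.3],[[0,0,0],[0,0,-0.4],0.3],[[0,0,0],[0,0,-0.4],0.3],[[0,0,0],[0,0,-0.4],0.3],[[0,0,0],[0,0,-0.3],0.3],[[0,0,0],[0,0,-0.1],0.3],[[0,0,0],[0,0,0],0.3],[[0,0,0],[0,0,0],0.3],[[0,0,0],[0,0,0],0.3]]'
python3 - <<'E'
from h import *
need(.598,.0415,.207,65.9)
im=bot.read_camera('wrist')[:,:,::-1];i=bot.camera_info('wrist')
np.savez('w9.npz',**{k:np.array(v) for k,v in i.items()});cv2.imwrite('pics/w9.png',im)
t=bot.read_camera('top')[:,:,::-1];cv2.imwrite('pics/top9.png',t)
c=cv2.resize(t[180:280,230:350],None,fx=4.5,fy=4.5,interpolation=cv2.INTER_CUBIC)
out=np.zeros((max(c.shape[0],300),800,3),np.uint8);out[:c.shape[0],:540]=c
out[:195,540:]=cv2.resize(im,(260,195),interpolation=cv2.INTER_AREA);cv2.imwrite('pics/c9.png',out)
E
```

```text
clock: 16.55
eef_pos: [0.5972, 0.045, 0.203]
eef_rot: [0.836, 0.548, -0.001, -0.001]
wrist_force: [-0.1, -0.1, -3.1]
finger_gap: 0.732
clk 16.55 pos [0.5972 0.045  0.203 ] yaw 66.48 gap 0.732 F [-0.1 -0.1 -3.1]
turn units [ 0.   -0.03 -0.08] shift units [ 0.03 -0.12  0.13]
```

View pics/c9.png

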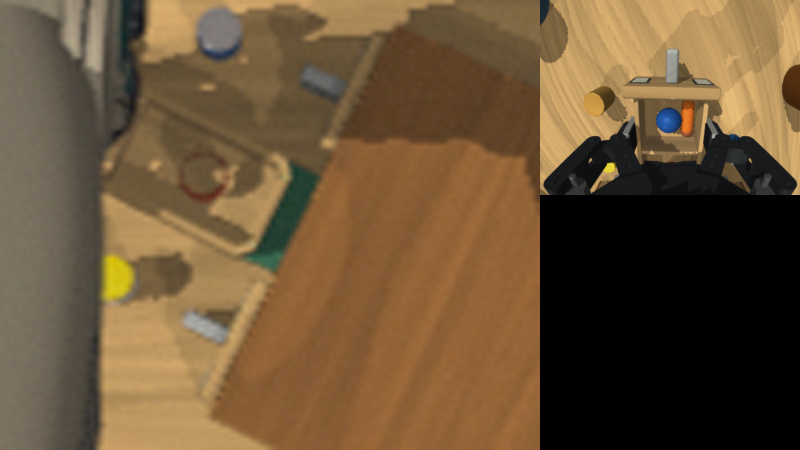

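The top crop shows the spool at (203,175) in the well and the nose pointing along the sill, centred by eye. In the wrist inset the ball and limb are in place and the tray is square in the jaws. Now the lateral offset.

```bash
python3 - <<'E'
from h import *
T=bot.camera_info('top');i={k:v for k,v in np.load('w9.npz').items()}
p=lambda u,v,z:onz(T,u/4.5+230-.4,v/4.5+180-.4,z)[:2]
M=np.array([.5409,-.0863]);a=np.radians(-114.07);bx=np.array([np.cos(a),np.sin(a)]);by=np.array([-bx[1],bx[0]])
f=lambda q:(((q-M)@bx*1000).round(1),((q-M)@by*1000).round(1))
zt=.017+.036
for n,u,v,z in[('upA',150,103,zt),('upB',280,157,zt),('noseU',291,167,zt),('noseL',243,253,zt),('loA',165,212,zt),('loB',228,249,zt),('sillU',320,172,.008),('sillL',275,271,.008),('spool',203,175,.04),('bankU',383,35,.061),('frontU',325,146,.05),('frontL',262,287,.05),('tabU',322,80,.03),('tabL',205,327,.03)]: print(n,f(p(u,v,z)))
s=bot.state();print('grip',f(s['eef_pos'][:2]))
# wrist: panel top edges, full res (scale 560/260)
im=cv2.imread('pics/w9.png');k=560/260
for n,u,v,z in[('panL',627,95,.065),('panR',718,95,.065),('tab',672,50,.05)]: print(n,f(onz(i,(u-540)*k,v*k,z,True)[:2]))
E
```

```text
upA (np.float64(-113.7), np.float64(22.1))
upB (np.float64(-29.8), np.float64(26.6))
noseU (np.float64(-21.3), np.float64(24.0))
noseL (np.float64(-24.8), np.float64(-34.5))
loA (np.float64(-77.0), np.float64(-32.6))
loB (np.float64(-33.8), np.float64(-36.2))
sillU (np.float64(-5.0), np.float64(34.3))
sillL (np.float64(-3.6), np.float64(-32.9))
spool (np.float64(-67.2), np.float64(-1.8))
bankU (np.float64(-5.9), np.float64(118.2))
frontU (np.float64(-8.6), np.float64(44.6))
frontL (np.float64(-6.0), np.float64(-47.5))
tabU (np.float64(-27.9), np.float64(83.1))
tabL (np.float64(-26.7), np.float64(-82.9))
grip (np.float64(-142.9), np.float64(-1.9))
panL (np.float64(-181.6), np.float64(-35.5))
panR (np.float64(-182.3), np.float64(33.7))
tab (np.float64(-214.9), np.float64(-1.7))
```

```bash
python3 - <<'E'
from h import *
i={k:v for k,v in np.load('w9.npz').items()}
g=cv2.cvtColor(cv2.imread('pics/w9.png'),cv2.COLOR_BGR2GRAY)
M=np.array([.5409,-.0863]);a=np.radians(-114.07);bx=np.array([np.cos(a),np.sin(a)]);by=np.array([-bx[1],bx[0]])
f=lambda q:np.array([(q-M)@bx,(q-M)@by])*1000
L=cv2.createLineSegmentDetector().detect(g)[0][:,0]
for u1,v1,u2,v2 in L:
    if min(u1,u2)>170 and max(u1,u2)<400 and 150<min(v1,v2) and max(v1,v2)<350 and np.hypot(u2-u1,v2-v1)>38:
        P,Q=[f(onz(i,u,v,.053,True)[:2]) for u,v in((u1,v1),(u2,v2))]
        d=Q-P;an=np.degrees(np.arctan2(d[1],d[0]));an=(an+45)%90-45
        print(np.round([u1,v1,u2,v2]),P.round(1),Q.round(1),'ang vs bay',an.round(2))
E
```

```text
[350. 324. 355. 266.] [-122.    29.4] [-152.5   28.5] ang vs bay 1.63
[203. 251. 208. 302.] [-158.6  -34.4] [-133.7  -33.9] ang vs bay 0.99
[213. 273. 211. 216.] [-148.4  -30.5] [-173.7  -30.1] ang vs bay -1.04
[226. 345. 271. 349.] [-109.3  -28.1] [-107.4   -6.6] ang vs bay -5.01
[357. 167. 388. 190.] [-193.5   25.8] [-185.    39.2] ang vs bay -32.3
[354. 218. 344. 301.] [-173.3   25.9] [-135.2   25.4] ang vs bay -0.86
[270. 349. 334. 345.] [-107.4   -6.8] [-109.5   23.5] ang vs bay 3.93
[307. 238. 304. 286.] [-164.9    7.8] [-143.2    7.7] ang vs bay -0.23
[206. 211. 363. 214.] [-175.7  -31.9] [-174.8   29.7] ang vs bay -0.85
[374. 184. 333. 182.] [-187.    33.3] [-187.6   17. ] ang vs bay -2.15
[387. 190. 177. 185.] [-184.9   38.6] [-186.2  -43. ] ang vs bay -0.89
[217. 324. 214. 276.] [-121.5  -31.1] [-147.2  -30.5] ang vs bay -1.21
[263. 293. 304. 293.] [-139.6   -9.7] [-139.4    7.8] ang vs bay -0.87
[298. 327. 246. 325.] [-121.3    5.8] [-121.7  -17.9] ang vs bay -0.87
[234. 180. 191. 179.] [-188.1  -20.2] [-188.3  -37.2] ang vs bay -0.66
[324. 286. 329. 232.] [-143.2   16.1] [-167.5   16.3] ang vs bay -0.49
[224. 216. 227. 292.] [-173.8  -24.5] [-139.4  -25.3] ang vs bay -1.18
```

The wrist lines agree: the tray is 0.9° off the bay's direction and 2 mm to one side. I'll correct both and set it on the sill.

```bash
python3 -m jog '[[[0,-0.03,0.13],[0.08,-0.03,0],0.3],[[0,0,0],[0,0,-0.08],0.3],[[0,0,0],[0,0,-0.08],0.3],[[0,0,0],[0,0,-0.08],0.3],[[0,0,0],[0,0,-0.04],0.3],[[0,0,0],[0,0,0],0.3],[[0,0,0],[0,0,0],0.3],[[0,0,0],[0,0,0],0.3],[[0,0,0],[0,0,0],0.3],[[0,0,0],[0,0,0],0.3]]'
cat >> h.py <<'E'
def bay(p):
    M=np.array([.5409,-.0863]);a=np.radians(-114.07);bx=np.array([np.cos(a),np.sin(a)]);by=np.array([-bx[1],bx[0]])
    q=np.asarray(p)[:2]-M;return (q@bx*1000).round(1),(q@by*1000).round(1)
E
python3 - <<'E'
from h import *
need(.598,.0415,.1937,67.3);print(bay(bot.state()['eef_pos']))
E
```

```text
clock: 17.65
eef_pos: [0.6007, 0.0439, 0.1954]
eef_rot: [0.832, 0.555, 0.002, 0.001]
wrist_force: [0.2, 0.5, -2.9]
finger_gap: 0.729
clk 17.65 pos [0.6007 0.0439 0.1954] yaw 67.45 gap 0.729 F [ 0.2  0.5 -2.9]
turn units [ 0.    0.03 -0.02] shift units [-0.09 -0.08 -0.06]
(np.float64(-143.2), np.float64(1.5))
```

```bash
python3 -m jog '[[[0,0.03,0],[-0.03,0.01,-0.04],0.3],[[0,0,0],[-0.06,-0.13,0],0.3],[[0,0,0],[-0.08,-0.18,0],0.3],[[0,0,0],[-0.08,-0.18,0],0.3],[[0,0,0],[-0.08,-0.18,0],0.3],[[0,0,0],[-0.08,-0.18,0],0.3],[[0,0,0],[-0.06,-0.13,0],0.3],[[0,0,0],[0,0,0],0.3],[[0,0,0],[0,0,0],0.3],[[0,0,0],[0,0,0],0.3]]'
python3 - <<'E'
from h import *
need(.598,.0415,.1937,67.3);print(bay(bot.state()['eef_pos']))
E
```

```text
clock: 18.65
eef_pos: [0.585, 0.0114, 0.1944]
eef_rot: [0.832, 0.555, -0.0, 0.0]
wrist_force: [-0.4, 0.4, -2.9]
finger_gap: 0.731
clk 18.65 pos [0.585  0.0114 0.1944] yaw 67.38 gap 0.731 F [-0.4  0.4 -2.9]
turn units [ 0.    0.   -0.01] shift units [ 0.43  1.   -0.02]
(np.float64(-107.2), np.float64(0.4))
```

The nose is inside the mouth with no side force. Continuing.

```bash
python3 -m jog '[[[0,0,0],[-0.06,-0.13,0],0.3],[[0,0,0],[-0.08,-0.18,0],0.3],[[0,0,0],[-0.08,-0.18,0],0.3],[[0,0,0],[-0.08,-0.18,0],0.3],[[0,0,0],[-0.08,-0.18,0],0.3],[[0,0,0],[-0.08,-0.18,0],0.3],[[0,0,0],[-0.08,-0.18,0],0.3],[[0,0,0],[-0.06,-0.14,0],0.3],[[0,0,0],[0,0,0],0.3],[[0,0,0],[0,0,0],0.3]]'
python3 - <<'E'
from h import *
need(.598,.0415,.1937,67.3);print(bay(bot.state()['eef_pos']))
E
```

```text
clock: 19.65
eef_pos: [0.5653, -0.0328, 0.1945]
eef_rot: [0.832, 0.555, -0.0, 0.0]
wrist_force: [-0.4, -0.1, -3.2]
finger_gap: 0.733
clk 19.65 pos [ 0.5653 -0.0328  0.1945] yaw 67.37 gap 0.733 F [-0.4 -0.1 -3.2]
turn units [ 0.01  0.   -0.01] shift units [ 1.09  2.48 -0.03]
(np.float64(-58.8), np.float64(0.5))
```

```bash
python3 -m jog '[[[0,0,0],[-0.04,-0.09,0],0.3],[[0,0,0],[-0.04,-0.09,0],0.3],[[0,0,0],[-0.04,-0.09,0],0.3],[[0,0,0],[-0.03,-0.07,0],0.3],[[0,0,0],[0,0,0],0.3],[[0,0,0],[0,0,0],0.3],[[0,0,0],[0,0,0],0.3],[[0,0,0],[0,0,0],0.3],[[0,0,0],[0,0,0],0.3],[[0,0,0],[0,0,0],0.3]]'
python3 - <<'E'
from h import *
need(.598,.0415,.1937,67.3);print(bay(bot.state()['eef_pos']))
E
```

```text
clock: 20.65
eef_pos: [0.5608, -0.0432, 0.1946]
eef_rot: [0.832, 0.555, 0.0, 0.0]
wrist_force: [-0.0, 0.2, -4.2]
finger_gap: 0.733
clk 20.65 pos [ 0.5608 -0.0432  0.1946] yaw 67.44 gap 0.733 F [-0.   0.2 -4.2]
turn units [ 0.    0.01 -0.02] shift units [ 1.24  2.82 -0.03]
(np.float64(-47.5), np.float64(0.6))
```

```bash
python3 -m jog '[[[0,0,0],[-0.02,-0.05,0],0.3],[[0,0,0],[-0.02,-0.05,0],0.3],[[0,0,0],[-0.02,-0.05,0],0.3],[[0,0,0],[0,0,0],0.3],[[0,0,0],[0,0,0],0.3],[[0,0,0],[0,0,0],0.3],[[0,0,0],[0,0,0],0.3],[[0,0,0],[0,0,0],0.3],[[0,0,0],[0,0,0],0.3],[[0,0,0],[0,0,0],0.3]]'
python3 - <<'E'
from h import *
need(.598,.0415,.1937,67.3);print(bay(bot.state()['eef_pos']))
E
```

```text
clock: 21.65
eef_pos: [0.5589, -0.0481, 0.1946]
eef_rot: [0.832, 0.555, 0.0, 0.0]
wrist_force: [0.4, -0.1, -2.7]
finger_gap: 0.732
clk 21.65 pos [ 0.5589 -0.0481  0.1946] yaw 67.44 gap 0.732 F [ 0.4 -0.1 -2.7]
turn units [ 0.    0.01 -0.02] shift units [ 1.3   2.99 -0.03]
(np.float64(-42.2), np.float64(0.8))
```

```bash
python3 -m jog '[[[0,0,0],[-0.02,-0.05,0],0.3],[[0,0,0],[-0.02,-0.05,0],0.3],[[0,0,0],[-0.02,-0.05,0],0.3],[[0,0,0],[0,0,0],0.3],[[0,0,0],[0,0,0],0.3],[[0,0,0],[0,0,0],0.3],[[0,0,0],[0,0,0],0.3],[[0,0,0],[0,0,0],0.3],[[0,0,0],[0,0,0],0.3],[[0,0,0],[0,0,0],0.3]]'
python3 - <<'E'
from h import *
need(.598,.0415,.1937,67.3);print(bay(bot.state()['eef_pos']))
im=bot.read_camera('wrist')[:,:,::-1];i=bot.camera_info('wrist');cv2.imwrite('pics/w10.png',im)
g=cv2.cvtColor(im,cv2.COLOR_BGR2GRAY)
for u1,v1,u2,v2 in cv2.createLineSegmentDetector().detect(g)[0][:,0]:
    if min(u1,u2)>150 and max(u1,u2)<420 and 150<min(v1,v2) and max(v1,v2)<350 and abs(u2-u1)>38 and abs(v2-v1)<20:
        print(np.round([u1,v1,u2,v2]),bay(onz(i,(u1+u2)/2,(v1+v2)/2,.056,True)))
E
```

```text
clock: 22.65
eef_pos: [0.5569, -0.053, 0.1946]
eef_rot: [0.832, 0.555, 0.0, 0.0]
wrist_force: [0.5, -0.5, -3.5]
finger_gap: 0.731
clk 22.65 pos [ 0.5569 -0.053   0.1946] yaw 67.44 gap 0.731 F [ 0.5 -0.5 -3.5]
turn units [ 0.    0.01 -0.02] shift units [ 1.37  3.15 -0.03]
(np.float64(-37.0), np.float64(1.1))
[261. 350. 334. 345.] (np.float64(-13.2), np.float64(9.0))
[181. 210. 386. 215.] (np.float64(-73.3), np.float64(1.0))
[374. 184. 334. 182.] (np.float64(-84.4), np.float64(25.2))
[387. 190. 179. 185.] (np.float64(-82.2), np.float64(0.8))
[234. 180. 191. 179.] (np.float64(-84.4), np.float64(-23.4))
[262. 292. 306. 293.] (np.float64(-41.0), np.float64(2.2))
[293. 327. 244. 325.] (np.float64(-24.8), np.float64(-3.3))
```

No contact yet, and the reason is clear: the gripper is at s=-37 and the panel's back face at s=-73, so the walls can't be held to the end because the fingers would hit the bank. I'll set the tray down here, release it, and finish by pinching the pull tab, which uses the same jaw direction 62 mm farther back.

```bash
python3 -m jog '[[[0,0,0],[0,0,-0.03],0.3],[[0,0,0],[0,0,0],0.3],[[0,0,0],[0,0,0],0.6],[[0,0,0],[0,0,0],0.75],[[0,0,0],[0,0,0],0.8],[[0,0,0],[0,0,0],0.8],[[0,0,0],[0,0,0.4],0.8],[[0,0,0],[0,0,0.6],0.8],[[0,0,0],[0,0,0.6],0.8],[[0,0,0],[0,0,0.6],0.8]]'
python3 -m jog '[[[0,0,0],[0.1,0.23,0],0.4],[[0,0,0],[0.13,0.3,0],0],[[0,0,0],[0.13,0.3,0],-0.3],[[0,0,0],[0.13,0.3,0],-0.3],[[0,0,0],[0.13,0.3,0],-0.3],[[0,0,0],[0.13,0.3,0],-0.3],[[0,0,0],[0.06,0.13,0],-0.3],[[0,0,0],[0,0,0],-0.3],[[0,0,0],[0,0,0],-0.3],[[0,0,0],[0,0,0],-0.3]]'
python3 - <<'E'
from h import *
need(.5569+.0253,-.053+.0566,.1946,67.4);print(bay(bot.state()['eef_pos']))
im=bot.read_camera('wrist')[:,:,::-1];i=bot.camera_info('wrist');cv2.imwrite('pics/w11.png',im)
np.savez('w11.npz',**{k:np.array(v) for k,v in i.items()})
t=bot.read_camera('top')[:,:,::-1];cv2.imwrite('pics/top11.png',t)
g=cv2.cvtColor(im,cv2.COLOR_BGR2GRAY)
for u1,v1,u2,v2 in cv2.createLineSegmentDetector().detect(g)[0][:,0]:
    if min(u1,u2)>150 and max(u1,u2)<420 and 130<min(v1,v2) and max(v1,v2)<380 and np.hypot(u2-u1,v2-v1)>25:
        print(np.round([u1,v1,u2,v2]),[bay(onz(i,u,v,.056,True)) for u,v in((u1,v1),(u2,v2))])
E
```

```text
clock: 23.7
eef_pos: [0.5569, -0.0531, 0.2632]
eef_rot: [0.832, 0.555, -0.0, 0.0]
wrist_force: [-0.2, 0.7, -0.4]
finger_gap: 0.903
clock: 24.7
eef_pos: [0.5838, 0.009, 0.2634]
eef_rot: [0.831, 0.556, 0.0, 0.001]
wrist_force: [-0.8, 0.2, 0.5]
finger_gap: 0.348
clk 24.7 pos [0.5838 0.009  0.2634] yaw 67.56 gap 0.348 F [-0.8  0.2  0.5]
turn units [ 0.01  0.01 -0.02] shift units [-0.05 -0.18 -2.29]
(np.float64(-104.5), np.float64(0.3))
[249. 262. 250. 288.] [(np.float64(-87.5), np.float64(-18.0)), (np.float64(-69.0), np.float64(-17.9))]
[282. 352. 314. 345.] [(np.float64(-16.4), np.float64(4.4)), (np.float64(-23.2), np.float64(26.5))]
[316. 326. 309. 279.] [(np.float64(-40.4), np.float64(26.4)), (np.float64(-76.5), np.float64(19.1))]
[233. 213. 274. 214.] [(np.float64(-118.1), np.float64(-27.0)), (np.float64(-118.0), np.float64(-3.4))]
[316. 247. 322. 273.] [(np.float64(-98.2), np.float64(21.5)), (np.float64(-81.1), np.float64(26.7))]
[338. 282. 327. 248.] [(np.float64(-74.4), np.float64(37.5)), (np.float64(-97.7), np.float64(28.3))]
[238. 272. 244. 247.] [(np.float64(-80.5), np.float64(-24.6)), (np.float64(-97.1), np.float64(-20.7))]
[287. 259. 289. 212.] [(np.float64(-89.9), np.float64(4.9)), (np.float64(-119.6), np.float64(4.9))]
[233. 247. 222. 281.] [(np.float64(-97.0), np.float64(-27.3)), (np.float64(-73.2), np.float64(-35.1))]
[249. 289. 243. 328.] [(np.float64(-68.3), np.float64(-18.3)), (np.float64(-36.9), np.float64(-22.9))]
[274. 217. 274. 258.] [(np.float64(-116.4), np.float64(-3.6)), (np.float64(-90.5), np.float64(-3.3))]
[272. 218. 237. 216.] [(np.float64(-116.0), np.float64(-4.7)), (np.float64(-116.1), np.float64(-24.8))]
[319. 296. 318. 321.] [(np.float64(-64.6), np.float64(26.4)), (np.float64(-44.6), np.float64(27.2))]
[356. 160. 370. 181.] [(np.float64(-150.9), np.float64(41.3)), (np.float64(-139.1), np.float64(50.3))]
```

```bash
python3 - <<'E'
from h import *
i={k:v for k,v in np.load('w11.npz').items()}
for z in(.046,.012,.008): print(z,[bay(onz(i,u,v,z,True)) for u,v in((281,212),(288,235),(274,235),(281,259),(255,214))])
print('cam',bay(-i['R'].T@i['t']))
im=cv2.imread('pics/w11.png');t=cv2.imread('pics/top11.png')
o=np.zeros((420,800,3),np.uint8);o[:,:420]=im[:,70:490];c=cv2.resize(t[185:265,250:345],None,fx=4,fy=4,interpolation=cv2.INTER_CUBIC);o[:c.shape[0],420:420+c.shape[1]]=c;cv2.imwrite('pics/c11.png',o)
E
```

```text
0.046 [(np.float64(-116.4), np.float64(0.5)), (np.float64(-101.7), np.float64(5.2)), (np.float64(-101.5), np.float64(-3.4)), (np.float64(-85.3), np.float64(1.4)), (np.float64(-114.7), np.float64(-15.1))]
0.012 [(np.float64(-105.9), np.float64(0.9)), (np.float64(-88.5), np.float64(6.5)), (np.float64(-88.2), np.float64(-3.7)), (np.float64(-69.1), np.float64(2.0)), (np.float64(-103.8), np.float64(-17.6))]
0.008 [(np.float64(-104.6), np.float64(1.0)), (np.float64(-87.0), np.float64(6.6)), (np.float64(-86.7), np.float64(-3.7)), (np.float64(-67.2), np.float64(2.0)), (np.float64(-102.6), np.float64(-17.8))]
cam (np.float64(-174.0), np.float64(-1.8))
```

```bash
python3 -m jog '[[[0,0,0],[-0.02,-0.1,-0.3],-0.3],[[0,0,0],[0,0,-0.5],-0.3],[[0,0,0],[0,0,-0.5],-0.3],[[0,0,0],[0,0,-0.5],-0.3],[[0,0,0],[0,0,-0.35],-0.3],[[0,0,0],[0,0,-0.05],-0.3],[[0,0,0],[0,0,0],-0.6],[[0,0,0],[0,0,0],-1],[[0,0,0],[0,0,0],-1],[[0,0,0],[0,0,0],-1]]' 50
python3 - <<'E'
from h import *
need(.5569+.0253,-.053+.0566,.1946,67.4);print(bay(bot.state()['eef_pos']))
E
```

```text
clock: 25.8
eef_pos: [0.5813, 0.003, 0.194]
eef_rot: [0.833, 0.554, -0.001, 0.0]
wrist_force: [-1.2, -0.2, -1.7]
finger_gap: 0.103
clk 25.8 pos [0.5813 0.003  0.194 ] yaw 67.23 gap 0.103 F [-1.2 -0.2 -1.7]
turn units [ 0.01 -0.01  0.02] shift units [0.03 0.02 0.02]
(np.float64(-98.0), np.float64(0.4))
```

The tab is pinched (about 9 mm gap). Pushing about 60 mm first.

```bash
python3 -m jog '[[[0,0,0],[-0.06,-0.13,0],-1],[[0,0,0],[-0.1,-0.22,0],-1],[[0,0,0],[-0.1,-0.22,0],-1],[[0,0,0],[-0.1,-0.22,0],-1],[[0,0,0],[-0.1,-0.22,0],-1],[[0,0,0],[-0.1,-0.22,0],-1],[[0,0,0],[-0.1,-0.22,0],-1],[[0,0,0],[-0.06,-0.13,0],-1],[[0,0,0],[0,0,0],-1],[[0,0,0],[0,0,0],-1]]'
python3 - <<'E'
from h import *
need(.5569,-.053,.1946,66.8);print(bay(bot.state()['eef_pos']))
E
```

```text
clock: 26.8
eef_pos: [0.5577, -0.049, 0.1945]
eef_rot: [0.833, 0.553, 0.001, 0.0]
wrist_force: [-0.0, 1.5, -2.0]
finger_gap: 0.105
clk 26.8 pos [ 0.5577 -0.049   0.1945] yaw 67.21 gap 0.105 F [-0.   1.5 -2. ]
turn units [-0.01  0.01 -0.06] shift units [-0.03 -0.13  0.  ]
(np.float64(-40.9), np.float64(0.1))
```

```bash
python3 -m jog '[[[0,0,0],[-0.04,-0.1,0],-1],[[0,0,0],[-0.04,-0.1,0],-1],[[0,0,0],[-0.04,-0.1,0],-1],[[0,0,0],[-0.02,-0.06,0],-1],[[0,0,0],[0,0,0],-1],[[0,0,0],[0,0,0],-1],[[0,0,0],[0,0,0],-1],[[0,0,0],[0,0,0],-1],[[0,0,0],[0,0,0],-1],[[0,0,0],[0,0,0],-1]]'
python3 - <<'E'
from h import *
need(.5569,-.053,.1946,66.8);print(bay(bot.state()['eef_pos']))
E
```

```text
clock: 27.8
eef_pos: [0.5532, -0.0598, 0.1945]
eef_rot: [0.833, 0.554, 0.001, -0.0]
wrist_force: [-1.4, 1.1, -2.2]
finger_gap: 0.105
clk 27.8 pos [ 0.5532 -0.0598  0.1945] yaw 67.27 gap 0.105 F [-1.4  1.1 -2.2]
turn units [-0.01  0.01 -0.07] shift units [0.12 0.23 0.  ]
(np.float64(-29.2), np.float64(0.4))
```

```bash
python3 -m jog '[[[0,0,0],[-0.02,-0.05,0],-1],[[0,0,0],[-0.02,-0.05,0],-1],[[0,0,0],[-0.02,-0.05,0],-1],[[0,0,0],[-0.02,-0.05,0],-1],[[0,0,0],[-0.02,-0.05,0],-1],[[0,0,0],[-0.02,-0.05,0],-1],[[0,0,0],[-0.02,-0.05,0],-1],[[0,0,0],[-0.02,-0.05,0],-1],[[0,0,0],[-0.02,-0.05,0],-1],[[0,0,0],[-0.02,-0.05,0],-1]]'
python3 - <<'E'
from h import *
need(.5569,-.053,.1946,66.8);print(bay(bot.state()['eef_pos']))
E
```

```text
clock: 28.8
eef_pos: [0.5499, -0.0675, 0.1945]
eef_rot: [0.831, 0.555, 0.015, -0.01]
wrist_force: [1.1, 7.8, -2.5]
finger_gap: 0.106
clk 28.8 pos [ 0.5499 -0.0675  0.1945] yaw 67.48 gap 0.106 F [ 1.1  7.8 -2.5]
turn units [-0.27  0.11 -0.1 ] shift units [0.23 0.48 0.  ]
(np.float64(-20.8), np.float64(0.6))
```

Contact: about 8 N, and the tool tips slightly against the stop. I'll straighten it with a small back-off, press once more gently, then release and rise.

```bash
python3 -m jog '[[[-0.13,0.05,0],[0.03,0.07,0],-1],[[-0.13,0.05,0],[0.02,0.05,0],-1],[[0,0,0],[0,0,0],-1],[[0,0,0],[0,0,0],-1],[[0,0,0],[-0.02,-0.04,0],-1],[[0,0,0],[0,0,0],-1],[[0,0,0],[0,0,0],-1],[[0,0,0],[0,0,0],-1],[[0,0,0],[0,0,0],-1],[[0,0,0],[0,0,0],-1]]'
python3 - <<'E'
from h import *
need(.5569,-.053,.1946,67.3);print(bay(bot.state()['eef_pos']))
E
```

```text
clock: 29.8
eef_pos: [0.5513, -0.0637, 0.1942]
eef_rot: [0.832, 0.555, 0.004, -0.003]
wrist_force: [0.5, 3.6, -2.3]
finger_gap: 0.108
clk 29.8 pos [ 0.5513 -0.0637  0.1942] yaw 67.43 gap 0.108 F [ 0.5  3.6 -2.3]
turn units [-0.08  0.03 -0.02] shift units [0.19 0.36 0.01]
(np.float64(-24.8), np.float64(0.3))
```

```bash
python3 -m jog '[[[0,0,0],[0,0,0],-0.6],[[0,0,0],[0,0,0],-0.35],[[0,0,0],[0,0,0],-0.35],[[0,0,0],[0,0,0],-0.35],[[0,0,0],[0,0,0.3],-0.35],[[0,0,0],[0,0,0.8],-0.35],[[0,0,0],[0,0,1],-0.35],[[0,0,0],[0.2,0.3,1],-0.35],[[0,0,0],[0.2,0.4,1],-0.35],[[0,0,0],[0.1,0.3,0],-0.35]]'
python3 - <<'E'
from h import *
need(.5569,-.053,.1946,67.3);print(bay(bot.state()['eef_pos']))
im=bot.read_camera('wrist')[:,:,::-1];i=bot.camera_info('wrist');cv2.imwrite('pics/w12.png',im)
np.savez('w12.npz',**{k:np.array(v) for k,v in i.items()})
t=bot.read_camera('top')[:,:,::-1];cv2.imwrite('pics/top12.png',t)
o=np.zeros((420,800,3),np.uint8);o[:,:450]=im[:,50:500];c=cv2.resize(t[185:275,250:338],None,fx=4,fy=4,interpolation=cv2.INTER_CUBIC)[:,:350];o[:c.shape[0],450:450+c.shape[1]]=c;cv2.imwrite('pics/c12.png',o)
E
```

```text
clock: 30.8
eef_pos: [0.567, -0.0364, 0.3265]
eef_rot: [0.832, 0.555, 0.002, 0.003]
wrist_force: [1.0, -0.3, 0.6]
finger_gap: 0.328
clk 30.8 pos [ 0.567  -0.0364  0.3265] yaw 67.38 gap 0.328 F [ 1.  -0.3  0.6]
turn units [ 0.02  0.06 -0.01] shift units [-0.34 -0.55 -4.4 ]
(np.float64(-56.2), np.float64(3.5))
```

View pics/c12.png

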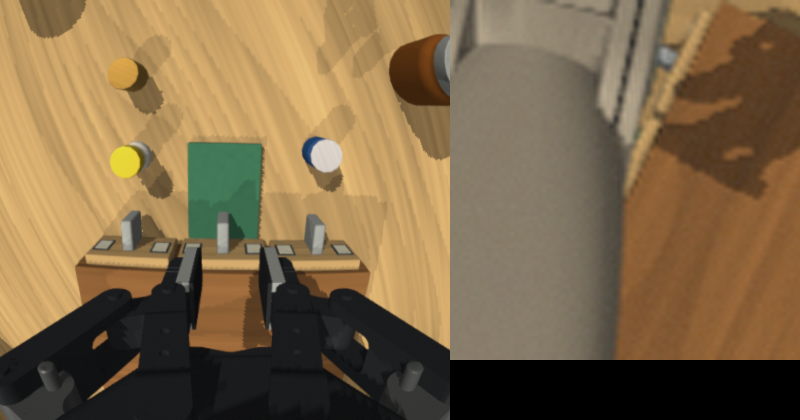

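The tray's panel and tab at (223,240) line up with the neighbouring drawers, and the bystanders are standing. As a numeric flush check, I'll compare the three panels' front edges.

```bash
python3 - <<'E'
from h import *
i={k:v for k,v in np.load('w12.npz').items()}
g=cv2.cvtColor(cv2.imread('pics/w12.png'),cv2.COLOR_BGR2GRAY)
for u1,v1,u2,v2 in cv2.createLineSegmentDetector(cv2.LSD_REFINE_STD).detect(g)[0][:,0]:
    if min(u1,u2)>120 and max(u1,u2)<420 and 225<min(v1,v2) and max(v1,v2)<280 and abs(u2-u1)>14 and abs(v2-v1)<9:
        print(np.round([u1,v1,u2,v2]),[bay(onz(i,u,v,.056,True)) for u,v in((u1,v1),(u2,v2))])
E
```

```text
[346. 269. 407. 268.] [(np.float64(-5.0), np.float64(59.0)), (np.float64(-5.4), np.float64(114.2))]
[254. 268. 307. 269.] [(np.float64(-5.0), np.float64(-16.3)), (np.float64(-5.3), np.float64(26.7))]
[137. 263. 214. 267.] [(np.float64(-4.1), np.float64(-119.5)), (np.float64(-4.4), np.float64(-49.4))]
[217. 236. 232. 241.] [(np.float64(-32.1), np.float64(-46.3)), (np.float64(-28.5), np.float64(-34.2))]
[217. 257. 137. 254.] [(np.float64(-13.4), np.float64(-47.1)), (np.float64(-12.9), np.float64(-118.2))]
[321. 239. 352. 239.] [(np.float64(-31.6), np.float64(36.1)), (np.float64(-32.0), np.float64(61.5))]
[307. 258. 254. 259.] [(np.float64(-14.9), np.float64(26.1)), (np.float64(-13.1), np.float64(-16.2))]
[407. 259. 354. 260.] [(np.float64(-14.4), np.float64(112.5)), (np.float64(-13.3), np.float64(65.6))]
[353. 261. 338. 256.] [(np.float64(-12.5), np.float64(64.8)), (np.float64(-17.0), np.float64(51.3))]
[154. 235. 169. 235.] [(np.float64(-31.2), np.float64(-99.5)), (np.float64(-31.4), np.float64(-86.1))]
[213. 272. 128. 266.] [(np.float64(-0.1), np.float64(-50.9)), (np.float64(0.4), np.float64(-129.1))]
[417. 272. 357. 274.] [(np.float64(-1.2), np.float64(124.8)), (np.float64(-0.8), np.float64(69.3))]
[301. 274. 254. 273.] [(np.float64(-0.8), np.float64(21.7)), (np.float64(-0.6), np.float64(-16.3))]
```

```bash
python3 -c "
from plant import bot
s=bot.state();print(s['clock'],s['wrist_force']);print(bot.finish_job())"
```

```text
30.9 [-1.01438115  0.67907181 -0.17968012]
the job is handed in; nothing more can be done
None
```

The job is handed in at 30.9 s of the 64 s allowed: the spool is in the tray's empty compartment and the loaded tray is slid home in the empty bay.

- **What I did:** I lifted the red spool off the sill and set it upright in the tray's long compartment. I then carried the tray level by its walls, turned it to face the bay and slid it in as far as the fingers could follow. I had misjudged how far a wall grip could go, so I let go there and pinched the pull tab to push the tray to its stop.
- **Last checks that agreed:**
    - The push met the stop at about 8 N at the wrist.
    - In the final wrist view the tray's panel edges lie within about 0.5 mm of the two neighbouring drawer fronts.
    - The brass weight, paste pot and paint tin are standing, and the gripper is clear of everything.
- **What I could not confirm:** I last saw the ball, limb and spool in their compartments with the tray just above the sill, before the slide. They could not be seen once it was in the bay. In the last view I checked, the arm hid part of the top camera's picture, and I did not recheck the mug, glue bottle, carton or brush at the end.

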